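Turn the desk organizer to the stapler

ROBOT

A 6-joint arm with a two-finger parallel gripper is mounted at the origin on the work surface. World frame = base frame: x ahead of the robot, y to its left, z up, the work surface at z = 0. Lengths are in m, angles in rad, forces in N, time in s.
With the tool pointing down it reaches from about 0.25 to 0.725 m from the base axis. Payload 4 kg.
Tool frame: the origin (TCP) lies at the very end of the fingers, on their centre line; the grasp point (between the pads) lies 19 mm behind it (robot.pinch_z is the distance from the TCP to the grasp point, in m); z points along the fingers, y is the direction in which the jaws open and shut (so a half turn about z gives the same grasp; the last joint's range is limited). The gripper opens to 85 mm and grips with 20 to 120 N. Pads are 22 mm wide; open, the fingers measure 114 mm over their backs; the gripper's body (76 mm by 85 mm) begins 54 mm behind the grasp point. The pads swing forward as they close: fully open they stand 13 mm farther back than shut.
Start: joints at [1.203, 0.241, 0.005, 1.335, 0, 1.571], TCP at [0.18, 0.467, 0.192] pointing down, gripper open.
Joint ranges: [-2.72, 2.72], [-1.05, 1.87], [-1.09, 1.28], [-1.99, 2.15], [-1.42, 1.44], [-3.14, 3.14]. Speed limits (rad/s): [2.79, 2.79, 3.14, 3.14, 3.14, 3.14].

INTERFACE

Orientations are given as a unit quaternion [x, y, z, w].
In Python, from station import robot gives the robot as it stands.
- The arm moves only by the tool send_rows, never from a script. Its argument "targets" is a list of rows, each a list of 5 numbers: the shift along the world's x, y, z in mm, then the turn about the world's z in degrees, then the opening, from 0 (shut) to 1 (fully open). In form: [[dx, dy, dz, spin, jaw], ...]. A call has 1 to 12 rows; each row is the pose to reach, as a shift and turn from the pose measured when the call began; what a row does not reach only later rows make up. A row lasts 1/10 s, in which the tool goes at most 50 mm and 8.59 degrees, less where a joint would pass 70% of its speed; a pose out of reach is approached as far as the arm can. A call with a gripper value outside its range is refused whole. The fingers move at their own pace and stop on an object; the grip force is fixed at half the most. Time passes only in rows, so rows that repeat a pose let the fingers close. It gives the time, the measured TCP pose, the force and the opening at its end, in the units of the state.
- robot.get_state(): the state, without advancing time (a new reading comes with each control period).
- robot.camera(name): name is "side" or "top"; returns a dict with "pixels" (400x640x3 uint8, red, green, blue), "z_map" (400x640 float32, m along the optical axis (not along the pixel's ray), 0 where there is no reading), "fov_y" (degrees; the focal length in pixels is half the picture's height over the tangent of half this angle, whatever the lens; pixels are square), "cx", "cy" (the principal point, pixels), "eye" and "attitude" of the camera in the world. Camera axes: x right, y down, z forward; pixel columns grow to the right and rows downward; lengths in m; the calibration is good to about 2 mm. A picture is of the moment at which its call begins.
- robot.close_job(): hands the job in, once; it reports no verdict.
The state is a dict: "clock": time; "joints": joint angles; "joint_velocities": joint speeds; "joint_torque": joint torques, N m; "position": TCP position; "ee_rot": TCP orientation; "force": force on the tool from outside, world axes, zero at the start; "torque": the same for the moment, N m; "width": finger opening in m.
Only numpy, scipy, OpenCV 4.12 (cv2) and the standard library are available. Lean on these libraries where they do the work, as an engineer would, in place of code of your own. Each camera call takes 0.05 s, during which the arm holds its last target. There are 200 camera calls.

TASK

Bring the stapler round to the front of the rotating organizer: push the tray round gently with the fingertips, by its rim or the pegs that stand on it, until the stapler stands in line with the pointer that sticks out from the foot, then let go and draw clear. Do not touch, lift or knock over any of the things standing on the tray, and leave everything else on the cart where it is.

Things in the scene. Friction and masses are not known exactly. Their poses are not given: they have to be found in the camera images.
- stand: fixed round steel foot of the rotating organizer (190 mm across, 12 mm high). Origin on the turning axis at the cart top, z up. A flat pointer tongue, 22 mm wide and 6 mm high with a pointed end, sticks out under the tray along the stand's own -x axis to about 178 mm from the axis: that is the front. It may be turned up to 37 degrees either way from facing the robot.
- tray: the round wooden tray (260 mm across, 12 mm thick, upper face 44 mm above the cart top, a 26 mm wide knob 45 mm tall on its axis) that turns on the stand. Origin on the axis at its underside, 32 mm above the cart top; z up; its x and y axes turn with it. It turns freely either way (nearly two full turns); light drag of about 0.1 N m, so it stops as soon as it is no longer pushed. About 1 N at a peg turns it.
- stapler_mid (a point): the stapler, to be brought to the front: a compact black stapler 80 mm long, 26 mm wide, 44 mm tall, a flat base and a long arm with a gap between, standing loose on the tray at any yaw; the point is at its centre, half-way up, about 66 mm from the axis.
- cup_mid (a point): stainless round pen cup, 62 mm across, 75 mm tall, pencils standing to 90 mm, loose on the tray; point on its axis, half-way up, about 66 mm from the tray's axis.
- tape_mid (a point): clear tape dispenser, 78 mm long, 30 mm wide, 55 mm tall, with a round roll, loose on the tray; point at its centre, half-way up, about 66 mm from the axis.
- punch_mid (a point): small hole punch, 62 by 50 mm, 53 mm tall, broad flat base and broad slanting lever, loose on the tray; point at its centre, half-way up, about 66 mm from the axis.
- peg0 (a point): centre of the top of finger peg 0, 99 mm above the cart top. Four equal upright round wooden pegs, 13 mm across, 55 mm tall, stand on the tray 120 mm from the axis, 90 degrees apart, at the gaps between the standing things; they turn with the tray.
- peg1 (a point): centre of the top of finger peg 1, 99 mm above the cart top. Four equal upright round wooden pegs, 13 mm across, 55 mm tall, stand on the tray 120 mm from the axis, 90 degrees apart, at the gaps between the standing things; they turn with the tray.
- peg2 (a point): centre of the top of finger peg 2, 99 mm above the cart top. Four equal upright round wooden pegs, 13 mm across, 55 mm tall, stand on the tray 120 mm from the axis, 90 degrees apart, at the gaps between the standing things; they turn with the tray.
- peg3 (a point): centre of the top of finger peg 3, 99 mm above the cart top. Four equal upright round wooden pegs, 13 mm across, 55 mm tall, stand on the tray 120 mm from the axis, 90 degrees apart, at the gaps between the standing things; they turn with the tray.
- toner: loose grey toner cartridge, 300 mm along its x, 80 mm wide, 83 mm tall, left of the organizer; origin under its centre.
- staplebox: loose cardboard box of staples, 55 by 40 by 18 mm; origin under its centre.
- taperoll: loose roll of tape lying flat, 52 mm across, 18 mm tall; origin under its centre.
- mouse: loose computer mouse, 105 by 60 by 33 mm; origin under its centre.
- mug: loose white mug, 80 mm across, 90 mm tall, to the right of the organizer; origin under its centre.

How it is judged:
At the end, for the whole second after the job is handed in: The stapler's centre is on the pointer's side of the axis, within 15 mm to either side of the pointer's centre line and at least 45 mm out from the axis; the tray is still; stapler, cup, tape dispenser and punch all stand upright (within 0.15 rad) on the tray, within 85 mm of its axis (x of stapler_mid in the frame of stand below -0.045 m and y of stapler_mid in the frame of stand between -0.015 and 0.015 m and angular speed of tray below 0.03 rad/s and angle between each of cup_mid, stapler_mid, tape_mid, punch_mid's own z axis and vertical below 0.15 rad and horizontal distance between each of cup_mid, stapler_mid, tape_mid, punch_mid and tray below 0.085 m and z of each of cup_mid, stapler_mid, tape_mid, punch_mid in the frame of tray below 0.057 m); the robot touches nothing.
It fails at once if a thing standing on the tray is pushed, pressed or held by the robot (over 1.5 N) (contact force between any of the fingers, the arm and cup above 1.5 N or contact force between any of the fingers, the arm and stapler above 1.5 N or contact force between any of the fingers, the arm and tape above 1.5 N or contact force between any of the fingers, the arm and punch above 1.5 N).
It fails at once if a thing is lifted off the tray (20 mm) (z of cup_mid in the frame of tray above 0.0695 m or z of stapler_mid in the frame of tray above 0.054 m or z of tape_mid in the frame of tray above 0.059 m or z of punch_mid in the frame of tray above 0.057 m).
It fails at once if a thing on the tray tips over or leaves its place by the axis (angle between any of cup_mid, stapler_mid, tape_mid, punch_mid's own z axis and vertical above 0.5 rad or horizontal distance between any of cup_mid, stapler_mid, tape_mid, punch_mid and tray above 0.1 m).
It fails at once if the organizer is handled roughly (over 30 N) (contact force between any of the fingers, the arm and stand above 30 N or contact force between any of the fingers, the arm and tray above 30 N).
It fails at once if something else on the cart is moved by more than 20 mm (distance of any of toner, staplebox, taperoll, mouse, mug from where it was at the start of the episode above 0.02 m).
It also fails if it takes over 58 s, if anything falls off the work surface, if the arm or the gripper's body presses on something with over 40 N, if the wrist force passes 120 N, or if a joint passes its speed limit or range.

## Working session

There is one attempt and no reset: what is moved stays moved. The work goes in short steps, Python scripts to look and compute and a tool call to move; the robot and the scene stay as the last step left them, time stands still between calls to the robot, and variables do not carry over. Pictures are saved under pics/ and viewed, about 8 in all and at most 12, crops included, and the job is handed in when it is done.

Besides the shell and the picture viewer there is one more tool, called after ">>>" as name([rows], argument=value, ...), one row to a line, values as JSON. send_rows: Moves the arm, as the interface text tells. Its arguments: {"type":"object","properties":{"targets":{"type":"array"}},"required":["targets"]}

```bash
mkdir -p pics; ls; cat > h.py <<'E'
import numpy as np,cv2
from station import robot
from scipy.spatial.transform import Rotation as R
def rot(c):
    a=np.array(c["attitude"],float); return a if a.shape==(3,3) else R.from_quat(a).as_matrix()
def cloud(c):
    h,w=c["z_map"].shape; f=h/2/np.tan(np.radians(c["fov_y"])/2)
    u,v=np.meshgrid(np.arange(w),np.arange(h)); z=c["z_map"]
    p=np.stack([(u-c["cx"])/f*z,(v-c["cy"])/f*z,z],-1)@rot(c).T+np.array(c["eye"])
    p[z==0]=np.nan; return p
def grab(n,tag):
    c=robot.camera(n); cv2.imwrite(f"pics/{tag}.png",c["pixels"][...,::-1]); return c,cloud(c)
E
python3 - <<'E'
from h import *
for n in("top","side"):
    c,p=grab(n,n+"0"); np.save(n+".npy",p); print(n,c["eye"],c["attitude"],c["fov_y"],c["cx"],c["cy"],(c["z_map"]==0).mean())
print(robot.get_state())
E
```

```text
pics
top [0.31784343 0.02065316 1.08565661] [ 0.70946961 -0.69996343  0.05376638 -0.06175147] 51.52202493639282 317.61697983855987 193.28092386545077 0.0038828125
side [-0.34776191 -0.96220699  0.86911615] [ 0.81533431 -0.30843263  0.16658744 -0.46081222] 42.41099501392184 314.59958701976876 196.99255253381654 0.00391796875
{'clock': 0.1, 'joints': array([1.20302213e+00, 2.41348247e-01, 3.86884489e-03, 1.33524605e+00,
       1.26469689e-05, 1.57078563e+00]), 'joint_velocities': array([ 0.00074703, -0.00034151,  0.00230168, -0.00069813,  0.00174363,
       -0.00195296]), 'joint_torque': array([-6.08371574e-04, -3.73138225e+01,  2.53010345e+01,  1.08808646e-02,
       -4.56710757e-05, -1.56919299e-05]), 'position': array([0.17952969, 0.46595416, 0.19080057]), 'ee_rot': array([ 1.82847170e-01,  9.83140876e-01, -9.47144377e-04, -1.82594853e-04]), 'force': array([ 0.18948441, -0.18105642,  0.68161051]), 'torque': array([-0.0320655 ,  0.04629039, -0.00232216]), 'width': 0.08566213045632953}
```

View pics/top0.png

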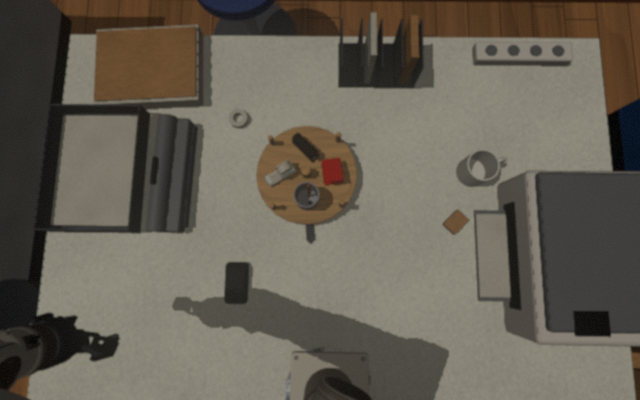

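View pics/side0.png

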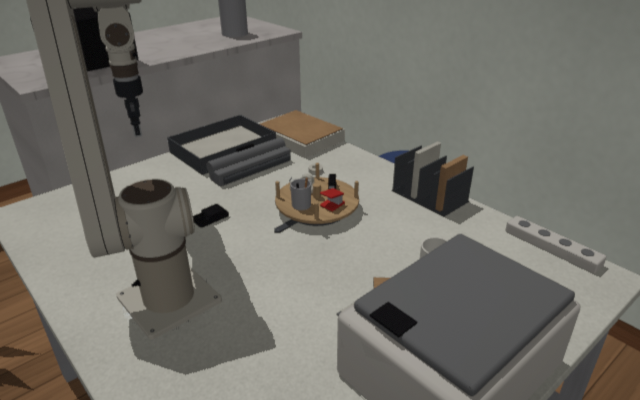

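The top view shows the tray centred at about (307,174) and the pointer tip at (310,240). The black stapler is at the back (305,147), the cup at the front (306,195), the punch (red) to the right, and the tape dispenser to the left. The pegs are near (273,140), (338,138), (343,206) and (279,208).

```bash
python3 - <<'E'
from h import *
p=np.load("top.npy"); im=cv2.imread("pics/top0.png"); hsv=cv2.cvtColor(im,cv2.COLOR_BGR2HSV)
z=p[...,2]; roi=np.zeros(z.shape,bool); roi[115:250,240:375]=1
m=roi&(abs(z-.044)<.006)
c=cv2.convexHull(np.argwhere(m)[:,::-1].astype(np.int32)); 
H=np.array([p[v,u,:2] for u,v in c[:,0]],np.float32)
(cx,cy),r=cv2.minEnclosingCircle(H); print("tray",cx,cy,r, "fit",cv2.fitEllipse(H))
C=np.array([cx,cy]); d=p[...,:2]-C; rr=np.hypot(d[...,0],d[...,1]); an=np.degrees(np.arctan2(d[...,1],d[...,0]))
n,l,s,ce=cv2.connectedComponentsWithStats((roi&(z>.06)&(rr<.135)).astype(np.uint8))
for i in range(1,n):
    q=l==i; print(s[i],"xy",p[q][:,:2].mean(0).round(4),"r %.3f"%rr[q].mean(),"zmax %.3f"%np.nanmax(z[q]),"ang %.1f"%np.degrees(np.arctan2(d[q][:,1].mean(),d[q][:,0].mean())),hsv[q].mean(0).round())
q=roi&(rr<.11)&(z>.05)&(hsv[...,2]<45); g=p[q]; print("stapler",q.sum(),g.mean(0),g[:,2].max(),cv2.minAreaRect((g[:,:2]*1000).astype(np.float32)))
q=roi&(rr>.138)&(rr<.19)&(hsv[...,2]<95); 
q&=(abs(an)>120); g=p[q]; print("pointer",q.sum(),g.mean(0),rr[q].max(), "ang",np.degrees(np.arctan2(*(g.mean(0)[:2]-C)[::-1])))
cv2.imwrite("pics/crop.png",cv2.resize(im[115:250,240:375],None,fx=4.4,fy=4.4,interpolation=cv2.INTER_CUBIC))
E
```

```text
tray 0.5404966473579407 0.06427622586488724 0.12983989715576172 fit ((0.5400828123092651, 0.06427700072526932), (0.25784680247306824, 0.2581436038017273), 147.91441345214844)
[292 133  26  26 293] xy [0.6045 0.0677] r 0.066 zmax 0.094 ang 3.0 [17. 64. 42.]
[336 132   5  10  42] xy [ 0.6273 -0.0156] r 0.118 zmax 0.101 ang -42.6 [17. 97. 90.]
[268 135   6   9  41] xy [0.6182 0.1525] r 0.118 zmax 0.102 ang 48.7 [17. 91. 93.]
[275 159  20  20 226] xy [0.5422 0.1154] r 0.052 zmax 0.101 ang 88.1 [ 21.  43. 102.]
[322 158  22  25 429] xy [ 0.5411 -0.0018] r 0.068 zmax 0.099 ang -89.5 [  3. 189. 114.]
[301 166  10  12 100] xy [0.5376 0.0639] r 0.009 zmax 0.092 ang -171.9 [ 16. 123. 102.]
[273 172   1   1   1] xy [0.5401 0.1472] r 0.083 zmax 0.061 ang 90.3 [ 16.  60. 127.]
[264 174  10  11  62] xy [0.5185 0.1571] r 0.096 zmax 0.079 ang 103.3 [ 21.  38. 123.]
[278 177   1   1   1] xy [0.5273 0.1341] r 0.071 zmax 0.061 ang 100.7 [ 21.  37. 117.]
[276 180   1   1   1] xy [0.5197 0.139 ] r 0.078 zmax 0.060 ang 105.6 [ 18.  39. 117.]
[293 182  26  28 303] xy [0.4787 0.0612] r 0.064 zmax 0.134 ang -177.2 [15. 47. 69.]
[308 201   4   4  10] xy [0.4547 0.0519] r 0.087 zmax 0.133 ang -171.8 [18. 38. 50.]
[339 200   6   7  33] xy [ 0.4588 -0.0246] r 0.121 zmax 0.102 ang -132.6 [ 16. 117.  97.]
[269 203   7   7  36] xy [0.4495 0.1431] r 0.120 zmax 0.102 ang 139.1 [ 16. 113.  97.]
stapler 264 [0.60061928 0.06644906 0.08331636] 0.1324383573094834 ((548.0484619140625, 51.58793640136719), (181.9961700439453, 49.29646682739258), 14.796152114868164)
pointer 149 [0.40577192 0.023377   0.00319509] 0.1734311947674895 ang -163.11295616000203
```

View pics/crop.png

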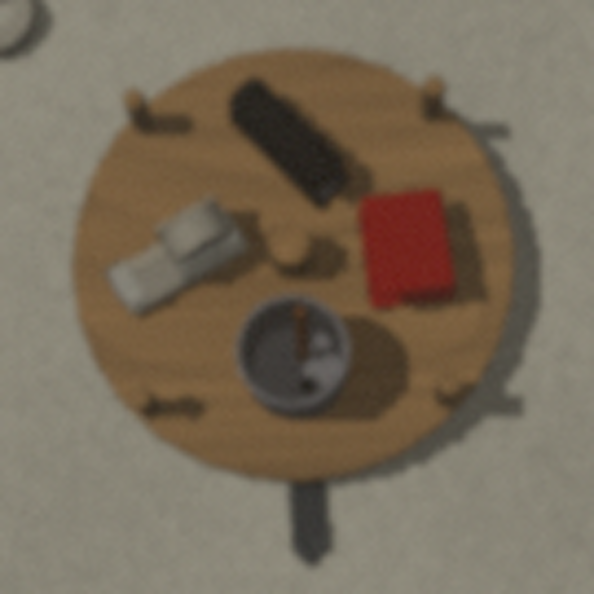

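```bash
python3 - <<'E'
from h import *
p=np.load("top.npy"); im=cv2.imread("pics/top0.png"); v=im.max(2)
C=np.array([.5397,.0641])
m=np.zeros(v.shape,bool); m[227:244,300:322]=1; m&=v<85
g=p[m]; print(m.sum(), g.mean(0)); 
vx,vy,x0,y0=cv2.fitLine(g[:,:2].astype(np.float32),cv2.DIST_L2,0,.01,.01).ravel()
d=g.mean(0)[:2]-C; print("front angle by mean",np.degrees(np.arctan2(d[1],d[0])),"line dir",np.degrees(np.arctan2(vy,vx)),"rmax",np.hypot(*(g[:,:2]-C).T).max())
E
```

```text
114 [0.38901452 0.05224324 0.00484027]
front angle by mean -175.50092553135826 line dir 8.377271 rmax 0.17242464185693118
```

>>> send_rows([
  [0, 0, 10, 0, 0],
  [30, -30, 20, -5, 0],
  [65, -65, 20, -10, 0],
  [100, -100, 20, -15, 0],
  [135, -135, 20, -20, 0],
  [170, -170, 20, -25, 0],
  [205, -205, 20, -30, 0],
  [240, -240, 20, -35, 0],
  [275, -275, 20, -39, 0],
  [296, -292, 20, -39, 0],
  [296, -292, 20, -39, 0],
  [296, -292, 20, -39, 0],
])

```text
clock: 1.3
position: [0.4756, 0.1735, 0.2109]
ee_rot: [0.501, 0.865, -0.001, -0.001]
force: [-0.8, -0.7, 0.2]
width: 0.0001
```

```bash
cat >> h.py <<'E'
C=np.array([.5397,.0641])
def pose():
    s=robot.get_state(); x=R.from_quat(s["ee_rot"]).apply([0,1,0]); return s,np.array(s["position"]),np.degrees(np.arctan2(x[1],x[0]))
def plan(ths,r=.127,z=.072):
    s,P,y=pose(); print("t",s["clock"],"pos",P.round(4),"yaw %.1f"%y,"F",np.round(s["force"],1),"th %.1f r %.3f"%(np.degrees(np.arctan2(*(P[:2]-C)[::-1])),np.hypot(*(P[:2]-C))),"w",s["width"])
    for t in ths:
        a=np.radians(t); q=C+r*np.array([np.cos(a),np.sin(a)]); d=np.round(np.r_[q-P[:2],z-P[2]]*1000)
        sp=(t+90-y+90)%180-90; print(t,[int(k) for k in d]+[round(sp)])
E
python3 -c "
from h import *
plan([120])"
```

```text
t 1.3 pos [0.4756 0.1735 0.2109] yaw 29.8 F [-0.8 -0.7  0.2] th 120.4 r 0.127 w 0.00011289463508816513
120 [1, 1, -139, 0]
```

>>> send_rows([
  [0, 0, -30, 0, 0],
  [1, 1, -60, 0, 0],
  [1, 1, -85, 0, 0],
  [1, 1, -105, 0, 0],
  [1, 1, -125, 0, 0],
  [1, 1, -139, 0, 0],
  [1, 1, -139, 0, 0],
  [1, 1, -139, 0, 0],
])

```text
clock: 2.1
position: [0.476, 0.1755, 0.0724]
ee_rot: [0.5, 0.866, -0.001, -0.001]
force: [0.5, -0.1, -0.7]
width: 0.0001
```

```bash
python3 -c "
from h import *
grab('side','side1')
c=cv2.imread('pics/side1.png')[130:260,230:410]; cv2.imwrite('pics/side1c.png',cv2.resize(c,None,fx=4,fy=4,interpolation=cv2.INTER_CUBIC))
plan(range(122,162,3))"
```

```text
t 2.15 pos [0.4767 0.1755 0.0729] yaw 29.9 F [ 0.6 -0.5 -0.1] th 119.5 r 0.128 w 3.933182203179786e-05
122 [-4, -4, -1, 2]
125 [-10, -7, -1, 5]
128 [-15, -11, -1, 8]
131 [-20, -16, -1, 11]
134 [-25, -20, -1, 14]
137 [-30, -25, -1, 17]
140 [-34, -30, -1, 20]
143 [-38, -35, -1, 23]
146 [-42, -40, -1, 26]
149 [-46, -46, -1, 29]
152 [-49, -52, -1, 32]
155 [-52, -58, -1, 35]
158 [-55, -64, -1, 38]
161 [-57, -70, -1, 41]
```

View pics/side1c.png

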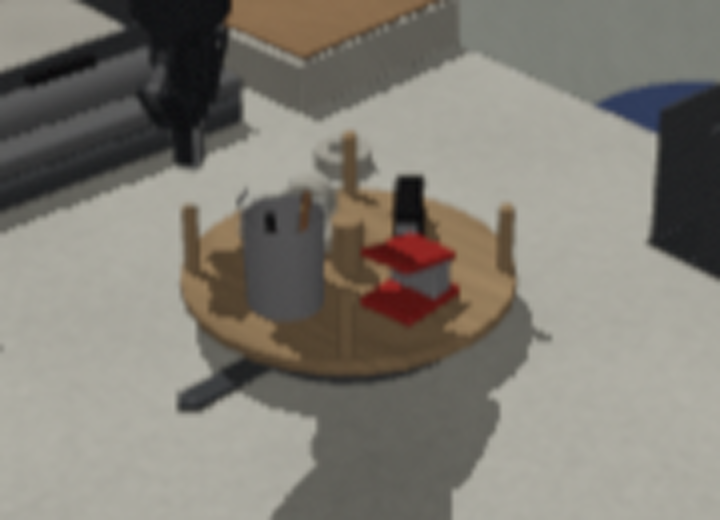

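The side crop shows the shut fingertips at about (190,160), behind the front-left peg (190,210) and clear of the things on the tray. I'll push gently.

>>> send_rows([
  [-4, -4, -1, 2, 0],
  [-10, -7, -1, 5, 0],
  [-13, -9, -1, 6, 0],
  [-15, -11, -1, 8, 0],
  [-18, -14, -1, 9, 0],
  [-20, -16, -1, 11, 0],
  [-23, -18, -1, 12, 0],
  [-25, -20, -1, 14, 0],
  [-30, -25, -1, 17, 0],
  [-34, -30, -1, 20, 0],
  [-38, -35, -1, 23, 0],
  [-42, -40, -1, 26, 0],
])

```text
clock: 3.35
position: [0.4346, 0.1354, 0.0722]
ee_rot: [0.292, 0.956, -0.0, -0.0]
force: [-0.3, 0.3, 0.0]
width: -0.0001
```

```bash
python3 -c "
from h import *
plan(range(146,186,3))
grab('top','top1')
c=cv2.imread('pics/top1.png')[110:260,225:385]; cv2.imwrite('pics/top1c.png',cv2.resize(c,None,fx=4,fy=4,interpolation=cv2.INTER_CUBIC))"
```

```text
t 3.35 pos [0.4346 0.1354 0.0722] yaw 56.0 F [-0.3  0.3  0. ] th 145.9 r 0.127 w -7.584339195108423e-05
146 [0, 0, 0, 0]
149 [-4, -6, 0, 3]
152 [-7, -12, 0, 6]
155 [-10, -18, 0, 9]
158 [-13, -24, 0, 12]
161 [-15, -30, 0, 15]
164 [-17, -36, 0, 18]
167 [-19, -43, 0, 21]
170 [-20, -49, 0, 24]
173 [-21, -56, 0, 27]
176 [-22, -62, 0, 30]
179 [-22, -69, 0, 33]
182 [-22, -76, 0, 36]
185 [-21, -82, 0, 39]
```

View pics/top1c.png

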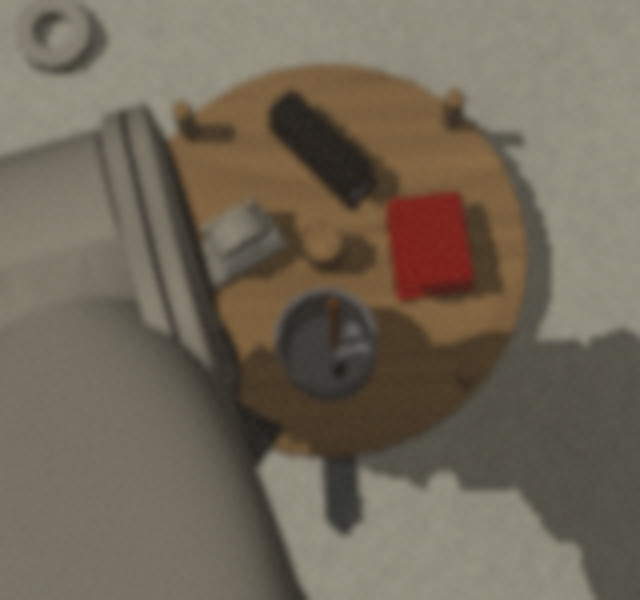

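The top view shows the tray hardly turned: the back-left peg is still at about (271,137) in the full image. I'll measure the pegs and look from the side.

```bash
cat >> h.py <<'E'
def meas():
    "peg angles and wood-topped pegs from both cameras (points 80-104 mm high at r~.12)"
    for n in("top","side"):
        c=robot.camera(n); p=cloud(c); d=p[...,:2]-C; rr=np.hypot(d[...,0],d[...,1]); z=p[...,2]
        hsv=cv2.cvtColor(c["pixels"],cv2.COLOR_RGB2HSV); sat=hsv[...,1]
        q=(z>.065)&(z<.104)&(rr>.108)&(rr<.132)&(sat>70)
        k,l,s,ce=cv2.connectedComponentsWithStats(q.astype(np.uint8))
        print(n,[("px",s[i][:4].tolist(),"ang %.1f r %.3f n %d"%(np.degrees(np.arctan2(*np.mean(d[l==i],0)[::-1])),rr[l==i].mean(),s[i][4])) for i in range(1,k) if s[i][4]>7])
        cv2.imwrite(f"pics/m_{n}.png",c["pixels"][...,::-1])
E
python3 -c "
from h import *
meas()
c=cv2.imread('pics/m_side.png')[130:260,230:410]; cv2.imwrite('pics/side2c.png',cv2.resize(c,None,fx=4,fy=4,interpolation=cv2.INTER_CUBIC))"
```

```text
top [('px', [336, 132, 5, 9], 'ang -42.2 r 0.118 n 33'), ('px', [268, 136, 6, 8], 'ang 48.5 r 0.117 n 32'), ('px', [339, 200, 6, 7], 'ang -132.4 r 0.120 n 32')]
side [('px', [316, 163, 3, 10], 'ang 47.9 r 0.115 n 26'), ('px', [354, 181, 4, 12], 'ang -44.5 r 0.120 n 36'), ('px', [276, 182, 4, 11], 'ang 140.7 r 0.119 n 34'), ('px', [314, 201, 5, 13], 'ang -131.7 r 0.123 n 61')]
```

View pics/side2c.png

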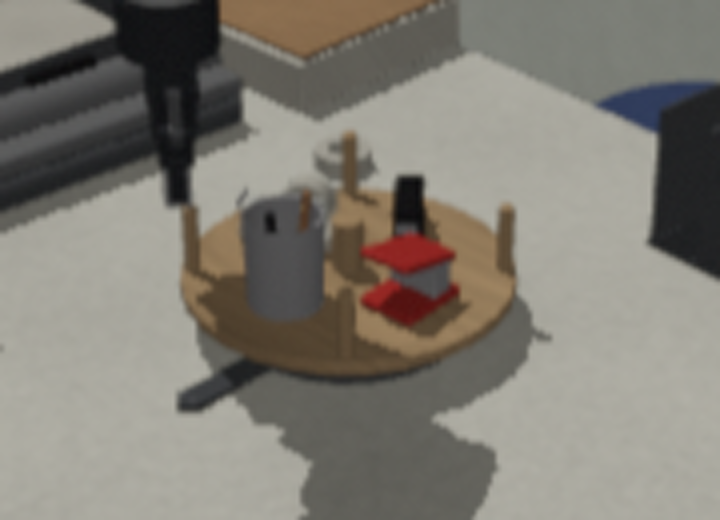

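```bash
python3 -c "
from h import *
c=robot.camera('side');p=cloud(c)
for v in range(168,184,2): print(v,[p[v,u].round(3).tolist() for u in (272,274,276)], c['pixels'][v,274])
t=robot.camera('top'); print(t['z_map'].shape)
s,P,y=pose();print(P,y,s['force'],s['joints'])
f=200/np.tan(np.radians(c['fov_y'])/2); q=rot(c).T@(P-np.array(c['eye'])); print('TCP px',q[0]/q[2]*f+c['cx'],q[1]/q[2]*f+c['cy'],q[2])
"
```

```text
168 [[0.408, 0.105, 0.176], [0.41, 0.098, 0.178], [0.415, 0.095, 0.177]] [19 19 20]
170 [[0.41, 0.109, 0.167], [0.417, 0.108, 0.165], [0.424, 0.108, 0.163]] [19 21 23]
172 [[0.424, 0.128, 0.148], [0.426, 0.122, 0.15], [0.431, 0.118, 0.149]] [17 18 20]
174 [[0.421, 0.125, 0.143], [0.425, 0.12, 0.144], [0.431, 0.119, 0.142]] [19 19 20]
176 [[0.422, 0.127, 0.136], [0.426, 0.123, 0.136], [0.434, 0.123, 0.133]] [19 20 22]
178 [[0.424, 0.131, 0.126], [0.428, 0.126, 0.127], [0.432, 0.121, 0.128]] [22 22 24]
180 [[0.421, 0.127, 0.122], [0.432, 0.132, 0.116], [0.432, 0.123, 0.12]] [52 51 51]
182 [[0.535, 0.289, 0.004], [0.544, 0.291, -0.001], [0.442, 0.137, 0.103]] [150 149 140]
(400, 640)
[0.43507114 0.13572616 0.07217749] 55.863769631925784 [-0.6231024   0.23046555 -0.07226668] [ 3.02578711e-01  2.47245221e-01 -3.16012861e-01  1.00795389e+00
 -2.43037382e-04  8.98368392e-01]
TCP px 274.8947248076788 191.85997294709674 1.561629303536152
```

The depth data put the real fingertip at z ≈ 0.117 m, about 43 mm above the reported TCP height of 0.072 m. The fingers therefore passed over the peg (top 0.10 m). I'll go back behind the peg and lower the tool in stages, trusting the camera.

>>> send_rows([
  [0, 0, 15, 0, 0],
  [4, 5, 15, -3, 0],
  [12, 14, 15, -8, 0],
  [20, 24, 15, -14, 0],
  [30, 33, 15, -20, 0],
  [42, 40, 15, -26, 0],
  [42, 40, 15, -26, 0],
  [42, 40, 0, -26, 0],
  [42, 40, -10, -26, 0],
  [42, 40, -20, -26, 0],
  [42, 40, -20, -26, 0],
])

```text
clock: 4.7
position: [0.4754, 0.175, 0.0505]
ee_rot: [0.501, 0.866, -0.002, -0.001]
force: [-0.3, -0.2, 0.2]
width: 0.0001
```

```bash
cat >> h.py <<'E'
def tip():
    c=robot.camera('side');p=cloud(c);s,P,y=pose();d=p-P; r=np.hypot(d[...,0],d[...,1])
    for rad in(.02,.03):
        q=(r<rad)&(p[...,2]>.05)&(c["pixels"].max(2)<60); g=p[q]; print("tip rad",rad,q.sum(),"zlow",np.sort(g[:,2])[:6].round(3), "low pts xy",g[g[:,2]<g[:,2].min()+.015].mean(0).round(3))
    return c
E
python3 -c "
from h import *
c=tip(); plan([120])
cv2.imwrite('pics/side3c.png',cv2.resize(c['pixels'][130:260,230:410,::-1],None,fx=4,fy=4,interpolation=cv2.INTER_CUBIC))"
```

```text
tip rad 0.02 128 zlow [0.095 0.096 0.099 0.1   0.103 0.104] low pts xy [0.468 0.168 0.103]
tip rad 0.03 229 zlow [0.095 0.096 0.099 0.1   0.103 0.104] low pts xy [0.468 0.168 0.103]
t 4.75 pos [0.4761 0.1753 0.0514] yaw 29.9 F [-0.1 -0.9 -1.6] th 119.8 r 0.128 w 0.00017486335286382137
120 [0, -1, 21, 0]
```

View pics/side3c.png

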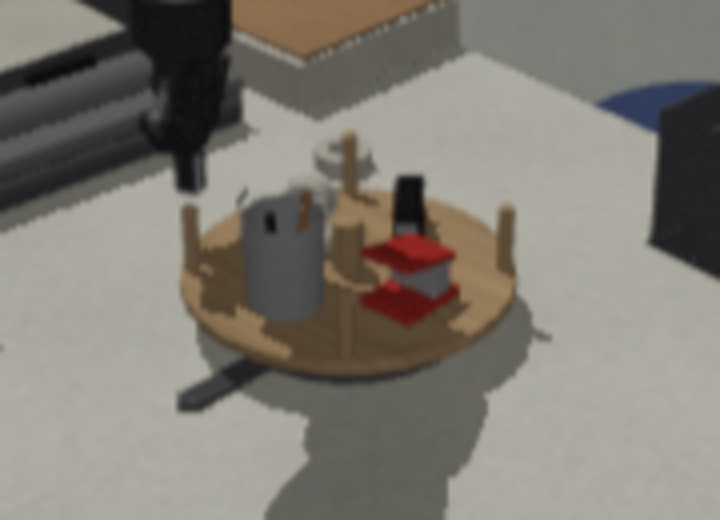

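The tip is now at about (190,190) in the crop with z ≈ 0.095, a steady offset of about 43 mm. I'll lower another 22 mm and then push.

>>> send_rows([
  [0, 0, -8, 0, 0],
  [0, 0, -16, 0, 0],
  [0, 0, -22, 0, 0],
  [0, 0, -22, 0, 0],
  [-4, -4, -22, 2, 0],
  [-9, -7, -22, 5, 0],
  [-12, -9, -22, 6, 0],
  [-14, -11, -22, 8, 0],
  [-17, -13, -22, 9, 0],
  [-19, -16, -22, 11, 0],
  [-22, -18, -22, 12, 0],
  [-24, -20, -22, 14, 0],
])

```text
clock: 5.95
position: [0.4522, 0.1554, 0.0296]
ee_rot: [0.391, 0.92, -0.001, -0.0]
force: [0.2, 0.1, -0.1]
width: 0.0001
```

```bash
python3 -c "
from h import *
tip();meas(); plan(range(136,175,3),z=.029)"
```

```text
tip rad 0.02 70 zlow [0.078 0.085 0.085 0.086 0.087 0.089] low pts xy [0.44  0.149 0.086]
tip rad 0.03 152 zlow [0.078 0.085 0.085 0.086 0.087 0.089] low pts xy [0.44  0.149 0.086]
top [('px', [332, 129, 5, 9], 'ang -36.3 r 0.118 n 36'), ('px', [265, 139, 6, 8], 'ang 54.3 r 0.118 n 32'), ('px', [342, 196, 6, 7], 'ang -126.5 r 0.120 n 32')]
side [('px', [312, 163, 4, 11], 'ang 53.9 r 0.114 n 29'), ('px', [354, 179, 4, 11], 'ang -38.8 r 0.120 n 30'), ('px', [275, 183, 5, 12], 'ang 146.3 r 0.120 n 42'), ('px', [318, 201, 5, 14], 'ang -126.3 r 0.124 n 58')]
t 6.1 pos [0.4519 0.1551 0.0294] yaw 43.8 F [ 0.8  0.9 -1.2] th 134.0 r 0.126 w 0.00023292250144113334
136 [-4, -3, 0, 2]
139 [-8, -8, 0, 5]
142 [-12, -13, 0, 8]
145 [-16, -18, 0, 11]
148 [-20, -24, 0, 14]
151 [-23, -29, 0, 17]
154 [-26, -35, 0, 20]
157 [-29, -41, 0, 23]
160 [-32, -48, 0, 26]
163 [-34, -54, 0, 29]
166 [-35, -60, 0, 32]
169 [-37, -67, 0, 35]
172 [-38, -73, 0, 38]
```

The tray is turning now, by 6° so far. I'll continue.

>>> send_rows([
  [-4, -3, 0, 2, 0],
  [-8, -8, 0, 5, 0],
  [-12, -13, 0, 8, 0],
  [-16, -18, 0, 11, 0],
  [-20, -24, 0, 14, 0],
  [-23, -29, 0, 17, 0],
  [-26, -35, 0, 20, 0],
  [-29, -41, 0, 23, 0],
  [-32, -48, 0, 26, 0],
  [-34, -54, 0, 29, 0],
  [-35, -60, 0, 32, 0],
  [-37, -67, 0, 35, 0],
])

```text
clock: 7.3
position: [0.415, 0.0883, 0.0295]
ee_rot: [0.097, 0.995, -0.001, -0.0]
force: [0.6, 1.4, 0.1]
width: 0.0003
```

```bash
python3 -c "
from h import *
meas(); plan(range(170,210,3),z=.029)"
```

```text
top [('px', [306, 120, 5, 9], 'ang -1.6 r 0.118 n 35'), ('px', [255, 165, 6, 5], 'ang 88.3 r 0.119 n 21'), ('px', [351, 169, 6, 7], 'ang -91.9 r 0.119 n 34')]
side [('px', [291, 168, 3, 11], 'ang 91.0 r 0.116 n 31'), ('px', [344, 169, 3, 11], 'ang -2.9 r 0.115 n 30'), ('px', [283, 195, 5, 12], 'ang -178.8 r 0.123 n 48'), ('px', [342, 196, 4, 12], 'ang -91.6 r 0.123 n 46')]
t 7.4 pos [0.4145 0.0876 0.0294] yaw 78.7 F [-0.  -0.5 -1.1] th 169.4 r 0.127 w 0.000376175322436646
170 [0, -1, 0, 1]
173 [-1, -8, 0, 4]
176 [-2, -15, 0, 7]
179 [-2, -21, 0, 10]
182 [-2, -28, 0, 13]
185 [-1, -35, 0, 16]
188 [-1, -41, 0, 19]
191 [1, -48, 0, 22]
194 [2, -54, 0, 25]
197 [4, -61, 0, 28]
200 [6, -67, 0, 31]
203 [8, -73, 0, 34]
206 [11, -79, 0, 37]
209 [14, -85, 0, 40]
```

>>> send_rows([
  [-1, -8, 0, 4, 0],
  [-2, -15, 0, 7, 0],
  [-2, -21, 0, 10, 0],
  [-2, -28, 0, 13, 0],
  [-1, -35, 0, 16, 0],
  [-1, -41, 0, 19, 0],
  [1, -48, 0, 22, 0],
  [2, -54, 0, 25, 0],
  [4, -61, 0, 28, 0],
  [6, -67, 0, 31, 0],
  [8, -73, 0, 34, 0],
  [11, -79, 0, 37, 0],
])

```text
clock: 8.6
position: [0.4253, 0.0088, 0.0293]
ee_rot: [-0.223, 0.975, -0.001, -0.0]
force: [-0.6, 0.1, -0.5]
width: -0.0002
```

```bash
python3 -c "
from h import *
meas(); plan(range(207,245,3),z=.029)"
```

```text
top [('px', [277, 128, 5, 9], 'ang 35.2 r 0.117 n 32'), ('px', [343, 141, 5, 8], 'ang -55.4 r 0.118 n 32'), ('px', [262, 195, 7, 7], 'ang 125.9 r 0.120 n 35')]
side [('px', [323, 164, 3, 10], 'ang 36.3 r 0.115 n 25'), ('px', [354, 186, 4, 11], 'ang -56.7 r 0.121 n 40'), ('px', [305, 201, 5, 13], 'ang -143.2 r 0.124 n 53')]
t 8.7 pos [0.426  0.0084 0.0294] yaw 115.6 F [ 0.5 -0.4  0.3] th -153.9 r 0.127 w 0.000195882920624362
207 [1, -2, 0, 1]
210 [4, -8, 0, 4]
213 [7, -13, 0, 7]
216 [11, -19, 0, 10]
219 [15, -24, 0, 13]
222 [19, -29, 0, 16]
225 [24, -34, 0, 19]
228 [29, -39, 0, 22]
231 [34, -43, 0, 25]
234 [39, -47, 0, 28]
237 [45, -51, 0, 31]
240 [50, -54, 0, 34]
243 [56, -57, 0, 37]
```

>>> send_rows([
  [4, -8, 0, 4, 0],
  [7, -13, 0, 7, 0],
  [11, -19, 0, 10, 0],
  [15, -24, 0, 13, 0],
  [19, -29, 0, 16, 0],
  [24, -34, 0, 19, 0],
  [29, -39, 0, 22, 0],
  [34, -43, 0, 25, 0],
  [39, -47, 0, 28, 0],
  [45, -51, 0, 31, 0],
  [50, -54, 0, 34, 0],
  [56, -57, 0, 37, 0],
])

```text
clock: 9.9
position: [0.4814, -0.0485, 0.0292]
ee_rot: [-0.519, 0.855, -0.001, -0.0]
force: [-1.1, -1.1, 1.2]
width: 0.0003
```

```bash
python3 -c "
from h import *
meas(); plan(range(246,283,3),z=.029)
c=cv2.imread('pics/m_side.png')[90:260,200:440]; cv2.imwrite('pics/side4c.png',cv2.resize(c,None,fx=3,fy=3,interpolation=cv2.INTER_CUBIC))"
```

```text
top [('px', [319, 123, 5, 8], 'ang -18.3 r 0.118 n 32'), ('px', [258, 152, 6, 8], 'ang 72.3 r 0.118 n 33'), ('px', [287, 213, 6, 7], 'ang 162.4 r 0.120 n 30')]
side [('px', [300, 165, 3, 11], 'ang 73.7 r 0.116 n 24'), ('px', [350, 173, 4, 12], 'ang -19.3 r 0.118 n 24'), ('px', [278, 190, 4, 12], 'ang 165.5 r 0.122 n 44'), ('px', [332, 199, 4, 13], 'ang -107.5 r 0.125 n 37')]
t 10.0 pos [ 0.4827 -0.0485  0.0294] yaw 152.5 F [-0.5  0.4 -0.2] th -116.8 r 0.126 w -1.541896957616543e-05
246 [5, -3, 0, 4]
249 [11, -6, 0, 7]
252 [18, -8, 0, 10]
255 [24, -10, 0, 13]
258 [31, -12, 0, 16]
261 [37, -13, 0, 19]
264 [44, -14, 0, 22]
267 [50, -14, 0, 25]
270 [57, -14, 0, 28]
273 [64, -14, 0, 31]
276 [70, -14, 0, 34]
279 [77, -13, 0, 37]
282 [83, -12, 0, 40]
```

View pics/side4c.png

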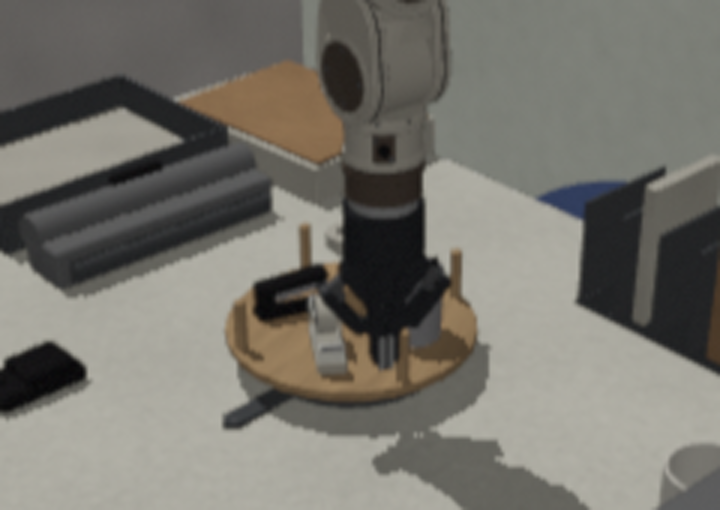

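The side view shows everything upright: the fingertips at (388,355) push the peg at (405,355), the stapler is at (285,290), and nothing else is touched. The tray has turned about 114°. I'll continue.

>>> send_rows([
  [5, -3, 0, 4, 0],
  [11, -6, 0, 7, 0],
  [18, -8, 0, 10, 0],
  [24, -10, 0, 13, 0],
  [31, -12, 0, 16, 0],
  [37, -13, 0, 19, 0],
  [44, -14, 0, 22, 0],
  [50, -14, 0, 25, 0],
  [57, -14, 0, 28, 0],
  [64, -14, 0, 31, 0],
  [70, -14, 0, 34, 0],
  [77, -13, 0, 37, 0],
])

```text
clock: 11.2
position: [0.559, -0.0611, 0.0291]
ee_rot: [0.763, -0.647, 0.001, -0.001]
force: [-2.1, -0.3, -0.2]
width: 0.0001
```

```bash
cat >> h.py <<'E'
def stap():
    for n in("top","side"):
        c=robot.camera(n);p=cloud(c);d=p[...,:2]-C;r=np.hypot(*np.moveaxis(d,-1,0));a=np.degrees(np.arctan2(d[...,1],d[...,0]))%360
        q=(r<.115)&(p[...,2]>.072)&(p[...,2]<.094)&(c["pixels"].max(2)<50)&(a>100)&(a<230)
        if q.sum()<10: print(n,"no stapler");continue
        g=p[q]; u=((g[:,:2]-C)*1000).astype(np.float32); (m,sz,an)=cv2.minAreaRect(u)
        print(n,"stapler n",q.sum(),"rect mid mm",m,sz,"ang %.1f"%(np.degrees(np.arctan2(m[1],m[0]))%360),"mean ang %.1f"%(np.degrees(np.arctan2(*u.mean(0)[::-1]))%360))
E
python3 -c "
from h import *
meas(); stap(); plan(range(281,318,3),z=.029)"
```

```text
top [('px', [290, 122, 5, 9], 'ang 17.9 r 0.118 n 32'), ('px', [256, 181, 7, 8], 'ang 108.7 r 0.118 n 32'), ('px', [318, 214, 5, 6], 'ang -161.9 r 0.121 n 27')]
side [('px', [282, 173, 3, 10], 'ang 111.8 r 0.116 n 23'), ('px', [294, 199, 5, 13], 'ang -159.7 r 0.124 n 56')]
top stapler n 238 rect mid mm (-59.867042541503906, 26.152076721191406) (74.23108673095703, 19.614341735839844) ang 156.4 mean ang 156.8
side stapler n 130 rect mid mm (-62.300907135009766, 23.731891632080078) (81.29590606689453, 24.09963607788086) ang 159.1 mean ang 162.7
t 11.4 pos [ 0.5595 -0.0612  0.0293] yaw -170.7 F [0.  0.3 0.6] th -81.0 r 0.127 w -4.10376857022271e-05
281 [4, 1, 0, 2]
284 [11, 2, 0, 5]
287 [17, 4, 0, 8]
290 [24, 6, 0, 11]
293 [30, 8, 0, 14]
296 [36, 11, 0, 17]
299 [42, 14, 0, 20]
302 [48, 18, 0, 23]
305 [53, 21, 0, 26]
308 [58, 25, 0, 29]
311 [64, 29, 0, 32]
314 [68, 34, 0, 35]
317 [73, 39, 0, 38]
```

>>> send_rows([
  [4, 1, 0, 2, 0],
  [11, 2, 0, 5, 0],
  [17, 4, 0, 8, 0],
  [24, 6, 0, 11, 0],
  [30, 8, 0, 14, 0],
  [36, 11, 0, 17, 0],
  [42, 14, 0, 20, 0],
  [48, 18, 0, 23, 0],
  [52, 20, 0, 25, 0],
  [56, 23, 0, 28, 0],
  [56, 23, 0, 28, 0],
])

```text
clock: 12.5
position: [0.6159, -0.0378, 0.0292]
ee_rot: [0.896, -0.443, 0.001, -0.002]
force: [-0.9, 0.0, 0.6]
width: 0.0
```

```bash
python3 -c "
from h import *
meas(); stap(); plan([299,304,309],z=.029)
c=cv2.imread('pics/m_top.png')[110:260,225:385]; cv2.imwrite('pics/top5c.png',cv2.resize(c,None,fx=4,fy=4,interpolation=cv2.INTER_CUBIC))"
```

```text
top [('px', [269, 134, 6, 8], 'ang 46.5 r 0.118 n 31'), ('px', [268, 202, 7, 7], 'ang 137.0 r 0.120 n 33')]
side [('px', [317, 163, 3, 10], 'ang 46.1 r 0.114 n 26'), ('px', [276, 181, 4, 11], 'ang 139.3 r 0.119 n 32'), ('px', [313, 201, 4, 14], 'ang -133.7 r 0.125 n 51')]
top stapler n 216 rect mid mm (-65.48574829101562, -0.9840965270996094) (69.27754974365234, 22.370546340942383) ang 180.9 mean ang 178.4
side stapler n 131 rect mid mm (-67.71957397460938, -5.725055694580078) (77.67174530029297, 21.465106964111328) ang 184.8 mean ang 187.6
t 12.7 pos [ 0.6151 -0.0382  0.0292] yaw -142.7 F [ 0.8 -0.1 -0.3] th -53.6 r 0.127 w 0.00032606412645439886
299 [-14, -9, 0, -8]
304 [-4, -3, 0, -3]
309 [4, 4, 0, 2]
```

View pics/top5c.png

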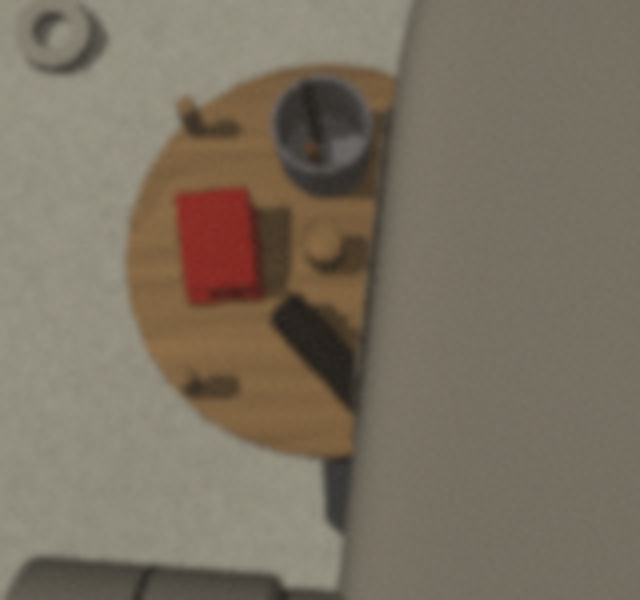

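The top view shows the stapler at the front at (315,350), partly hidden by the arm, at about 181–185°. The pointer is at about 184.5–188°. I'll nudge 3° more, then back off and rise.

>>> send_rows([
  [2, 1, 0, 1, 0],
  [4, 3, 0, 2, 0],
  [6, 5, 0, 3, 0],
  [6, 5, 0, 3, 0],
  [1, 0, 0, 0, 0],
  [-7, -5, 0, -4, 0],
  [-12, -9, 0, -7, 0],
  [-12, -9, 20, -7, 0],
  [-12, -9, 50, -7, 0],
  [-12, -15, 90, -7, 0],
  [-12, -40, 130, -7, 0],
  [-20, -80, 150, -7, 0],
])

```text
clock: 13.9
position: [0.598, -0.117, 0.1836]
ee_rot: [0.868, -0.496, 0.004, -0.003]
force: [1.2, -0.6, -0.5]
width: 0.0001
```

>>> send_rows([
  [-30, -30, 0, 0, 0],
  [-60, -60, 0, 0, 0],
  [-90, -90, 0, 0, 0],
  [-120, -120, 0, 0, 0],
  [-150, -150, 0, 0, 0],
  [-180, -170, 0, 0, 0],
  [-210, -170, 0, 0, 0],
  [-210, -170, 0, 0, 0],
])

```text
clock: 14.7
position: [0.3846, -0.2871, 0.1838]
ee_rot: [0.867, -0.497, 0.003, -0.003]
force: [1.2, -0.2, 0.4]
width: 0.0002
```

```bash
python3 -c "
from h import *
meas(); stap(); plan([])
c=cv2.imread('pics/m_top.png'); cv2.imwrite('pics/top6c.png',c)"
```

```text
top [('px', [335, 132, 5, 8], 'ang -40.8 r 0.118 n 34'), ('px', [267, 136, 6, 9], 'ang 49.9 r 0.118 n 32'), ('px', [340, 199, 6, 7], 'ang -130.9 r 0.120 n 32'), ('px', [270, 204, 7, 7], 'ang 140.2 r 0.120 n 34')]
side [('px', [315, 163, 3, 11], 'ang 49.5 r 0.114 n 29'), ('px', [354, 181, 5, 11], 'ang -43.0 r 0.120 n 32'), ('px', [276, 182, 4, 11], 'ang 142.2 r 0.119 n 35'), ('px', [315, 201, 5, 14], 'ang -130.4 r 0.124 n 61')]
top stapler n 276 rect mid mm (-66.05917358398438, -6.0925140380859375) (74.41886901855469, 22.51003646850586) ang 185.3 mean ang 185.3
side stapler n 127 rect mid mm (-68.31443786621094, -9.926040649414062) (76.31539916992188, 21.634389877319336) ang 188.3 mean ang 190.7
t 14.9 pos [ 0.389  -0.287   0.1839] yaw -149.4 F [ 0.1 -0.7 -0. ] th -113.2 r 0.382 w 0.00016011172905473366
```

View pics/top6c.png

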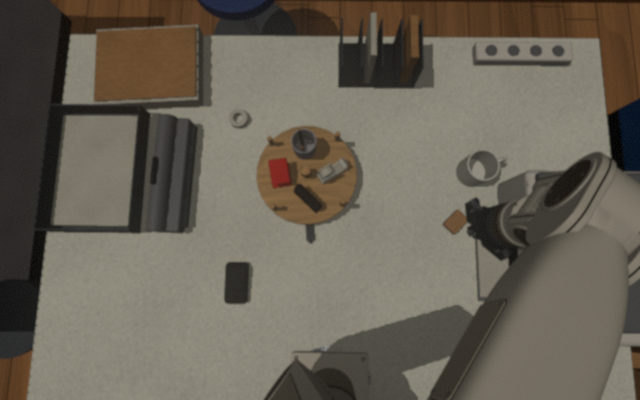

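The stapler is at (308,197), in line with the pointer at (310,235). The cup, punch and tape dispenser are upright, and the loose items are where they were. The arm is close to the printer, so I'll move it away before handing in.

>>> send_rows([
  [0, 0, 20, 0, 0],
  [-20, 25, 30, 0, 0],
  [-50, 60, 40, 0, 0],
  [-80, 95, 50, 0, 0],
  [-100, 130, 50, 0, 0],
  [-100, 130, 50, 0, 0],
  [-100, 130, 50, 0, 0],
  [-100, 130, 50, 0, 0],
])

```text
clock: 15.7
position: [0.2902, -0.1573, 0.2342]
ee_rot: [0.869, -0.495, 0.005, -0.003]
force: [0.0, -0.6, -0.4]
width: 0.0003
```

```bash
python3 -c "
from h import *
stap(); plan([]); print(robot.get_state()['joint_velocities'].round(3))
c=robot.camera('top');p=cloud(c);v=c['pixels'].max(2)
m=np.zeros(v.shape,bool); m[227:244,300:322]=1; m&=v<85; d=p[m].mean(0)[:2]-C; print('front',m.sum(),np.degrees(np.arctan2(d[1],d[0]))%360)
old=cv2.imread('pics/top0.png').astype(int); new=c['pixels'][...,::-1].astype(int)
for k,(a,b,e,f) in dict(mouse=(258,305,220,253),roll=(105,130,228,252),box=(208,238,440,472),mug=(145,190,460,510),toner=(110,235,145,200)).items(): print(k,abs(old-new)[a:b,e:f].mean().round(1))
print(robot.close_job())"
```

```text
top stapler n 275 rect mid mm (-65.91520690917969, -6.307369232177734) (74.53714752197266, 23.18382453918457) ang 185.5 mean ang 185.3
side stapler n 128 rect mid mm (-69.07954406738281, -10.72256088256836) (76.80067443847656, 21.548017501831055) ang 188.8 mean ang 191.9
t 15.8 pos [ 0.2898 -0.1575  0.2338] yaw -149.4 F [-0.7  0.   0.3] th -138.4 r 0.334 w 0.00034393552876557914
[-0.007  0.002 -0.003  0.004  0.001  0.002]
front 112 184.57087385013193
mouse 7.9
roll 1.7
box 1.3
mug 1.6
toner 1.7
the job is handed in; nothing more can be done
None
```

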